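Seat the mounting plate and twist on the sounder-strobe

ROBOT

A 7-joint arm with a two-finger parallel gripper is mounted at the origin on the work surface. World frame = base frame: x ahead of the robot, y to its left, z up, the work surface at z = 0. Lengths are in m, angles in rad, forces in N, time in s.
With the tool pointing down it reaches from about 0.4 to 0.875 m from the base axis. Payload 4.4 kg.
Tool frame: the origin (TCP) lies midway between the tips of the shut fingers; the grasp point (between the pads) lies robot.grip_point_offset behind it (robot.grip_point_offset is the distance from the TCP to the grasp point, in m); z points along the fingers, y is the line along which they close (so a half turn about z gives the same grasp; the last joint's range is limited). The gripper opens to 85 mm and grips with 20 to 120 N. Pads are 22 mm wide; open, the fingers measure 114 mm over their backs; the gripper's body (76 mm by 85 mm) begins 54 mm behind the grasp point. The pads swing forward as they close: fully open they stand 13 mm farther back than shut.
Start: joints at [-1.228, 0.628, 0.038, 1.517, -0.027, 0.996, -0.02], TCP at [0.258, 0.596, 0.231] pointing down, gripper open.
Joint ranges: [-3.06, 3.06], [-0.37, 2.12], [-1.25, 1.32], [0.18, 2.47], [-1.1, 4.24], [0.23, 1.98], [-2.94, 2.94]. Speed limits (rad/s): [2.57, 2.57, 3.14, 3.14, 3.14, 3.14, 3.14].

INTERFACE

Orientations are given as a unit quaternion [x, y, z, w].
In Python, from plant import sensors, eyes, robot gives the robot as it stands. The module is installed in compiled form; this text tells all that it offers.
- The arm moves only by the tool play_rows, never from a script. Its argument "steps" is a list of rows, each an object with "linear": the shift along the world's x, y, z in m, a list of three; "spin": the turn about the world's z in degrees. In form: [{"linear": [dx, dy, dz], "spin": spin}, ...]. A call has 1 to 10 rows; each row shifts and turns the commanded pose from where the row before left it; what a row does not reach is not made up. A row lasts 1/10 s, in which the tool goes at most 50 mm and 8.59 degrees, less where a joint would pass 70% of its speed; a pose out of reach is approached as far as the arm can. A call is refused whole if a number of a shift passes 0.05 or a number of a turn 8.59, either way. A call with a gripper value outside its range is refused whole. "jaw" is the closure, from 0 (fully open) to 1 (shut), set as the call begins (left out, the last holds). The fingers move at their own pace and stop on an object; "grip_force" is the grip in N (left out, the last holds). Time passes only in rows, so rows that do not move let the fingers close. It gives the time, the measured TCP pose, the force, the opening and the grip force at its end, in the units of the state.
- sensors.read_state(): the state, without advancing time (a new reading comes with each control period).
- eyes.camera(name): name is "scene" or "top" or "wrist"; returns a dict with "color" (384x512x3 uint8, red, green, blue), "z_map" (384x512 float32, m along the optical axis (not along the pixel's ray), 0 where there is no reading), "fx", "fy", "cx", "cy" (pixels), "k1" (the pictures are not rectified: a ray, as slopes to the right and down, at radius r is drawn at 1 + k1 r^2 times it, then the intrinsics apply), "R" (3x3) and "t" (3): a world point X has camera coordinates R X + t. Camera axes: x right, y down, z forward; pixel columns grow to the right and rows downward; lengths in m; the calibration is good to about 2 mm. A picture is of the moment at which its call begins.
- robot.finish_job(): hands the job in; it is judged then, once.
The state is a dict: "time": time; "qpos": joint angles; "joint_velocities": joint speeds; "joint_torque": joint torques, N m; "eef_pos": TCP position; "eef_rot": TCP orientation; "ft_force": force on the tool from outside, world axes, zero at the start; "ft_torque": the same for the moment, N m; "finger_gap": opening from 0.0 (shut) to 1.0 (fully open); "grasp_force": force on a finger pad.
Only numpy, scipy, OpenCV 4.12 (cv2) and the standard library are available. Lean on these libraries where they do the work, as an engineer would, in place of code of your own. Each camera call takes 0.05 s, during which the arm holds its last target. There are 200 camera calls.

TASK

Nudge the white mounting plate along the blue-railed jig until its hole drops over the brass locating pin and it lies flat. Then set the red sounder-strobe (the one with the white rectangular lens) upright in the plate's ring; unless it drops in at once, turn it backward (anticlockwise from above) until it drops into the notches, then turn it forward (clockwise) until it is fully home, and let go. Leave the other things on the table where they are.

Things in the scene. Friction and masses are not known exactly. Their poses are not given: they have to be found in the camera images.
- pin (a point): Top of the brass locating pin of the fixed jig: 12 mm in diameter, chamfered, standing 8 mm above the aluminium deck (deck top 10 mm above the table). x points along the jig's channel, the way the plate must be nudged; z up. Blue side rails: inner faces 63.5 mm either side of the pin's line, tops 26 mm above the table. Brass marks on both rails show the pin's place. Rear (-x) open.
- end_stop (a point): Middle of the inner face of the blue end stop across the front of the channel, on the deck. Axes as the pin's. It lies 161 mm ahead (+x) of the pin, 8 mm ahead of the seated plate's front edge; its top is 20 mm above the table.
- plate_hole (a point): Underside centre of the through hole (17 mm across) in the loose white mounting plate (172 mm along x, 124 mm wide, 8 mm thick, 0.6 kg). x to the plate's front. At the start the plate lies in the channel with this hole 18 to 42 mm behind (-x of) the pin, its rear propped on the pin (about 4 degrees). Pushed from behind with 3 to 10 N it slides; when seated this point is 8 mm under the pin's top.
- ring (a point): Centre of the top rim of the round twist-lock ring fixed on the mounting plate, 31 mm above the plate's underside and 67 mm ahead (+x) of its hole; z is the ring's axis. Outer radius 55 mm, wall 23 mm high above the plate (pushing its outside from behind moves the plate). Mouth between the grey lips 72 mm in diameter. Plate seated: this point is 23 mm above the pin's top.
- notch_floor (a point): Point on the ring's axis at the level of the notch floors, 11 mm below its rim. Inside are four equal bays: an open notch (24 degrees), then clockwise a grey lip (61 degrees), then a stop post up to the rim. The lips' tops climb anticlockwise by 5 mm to the rim and end at a notch; clockwise they end at a post. Below each lip a channel leads from the notch clockwise, 5 mm down, to the firm stop.
- strobe_mid (a point): Centre, half-way up, of the loose red sounder-strobe (78 mm tall, about 0.4 kg, upright); z up. Red body 116 mm in diameter, 24 to 44 mm above its foot. Standing in the ring, this point is above the rim by 28 to 33 mm with the studs on the lips or posts, 22 mm once dropped into the notches, 17 mm fully home (55 to 80 degrees clockwise from there).
- lens (a point): Centre of the strobe's white rectangular lens, the place to grip and turn it: 62 mm along x, 36 mm along y, 34 mm high; it stands on the red body, its top is the strobe's top. This point is 22 mm above strobe_mid. The strobe turns with little torque, and falls by its weight if the fingers stand loosely (some 3 mm clear each side) about the lens.
- strobe_foot (a point): Bottom centre of the strobe, the foot of its grey spigot (68 mm in diameter, chamfered, 24 mm tall), 39 mm below strobe_mid. Four steel studs 6 mm thick stick out from it to 46 mm radius, a quarter turn apart, undersides 6 mm above the foot; their directions are hidden under the body and not marked.
- detector: Bystander, loose, to be left where it is: white round smoke detector, 108 mm in diameter, 52 mm tall. Origin at the centre of its underside.
- bell: Bystander, loose, to be left where it is: red round alarm bell on a black foot, 116 mm in diameter, 58 mm tall. Origin at the centre of its underside.
- pull_a: Bystander, loose, to be left where it is: red pull station, 120 by 85 by 48 mm, lying near the robot. Origin at the centre of its underside.
- pull_b: Bystander, loose, to be left where it is: red pull station, 120 by 85 by 48 mm, lying at the far right. Origin at the centre of its underside.
- bottle: Bystander, loose, to be left where it is: blue drinks bottle, 64 mm in diameter, 190 mm tall, standing. Origin at the centre of its underside.
- carton: Bystander, loose, to be left where it is: brown carton, 150 by 110 by 100 mm. Origin at the centre of its underside.
- driver: Bystander, loose, to be left where it is: yellow screwdriver, 200 mm, lying at the far side. Origin at the centre of its underside.
- pliers: Bystander, loose, to be left where it is: pliers, 150 mm, lying near the robot. Origin at the centre of its underside.
There are look-alikes about, which are no part of the job. What is shaped like the part that bears strobe_mid but purple or turquoise is not meant.

How it is judged:
On the way, in this order (a step that is already met when the one before it is completed fails the run):
1. the plate lies flat with its hole over the locating pin (z of ring in the frame of pin below 0.0245 m and x of ring in the frame of pin between 0.062 and 0.072 m and angle between ring's own z axis and vertical below 0.025 rad and horizontal distance between strobe_mid and ring above 0.03 m), for 0.2 s.
2. the strobe's studs have dropped into the notches of the ring (horizontal distance between strobe_mid and ring below 0.005 m and z of strobe_mid in the frame of ring between 0.019 and 0.0245 m), for 0.05 s.
At the end, for the whole second after the job is handed in: The plate lies flat (within 1.4 degrees) over the pin, its ring centre 62 to 72 mm ahead of the pin and at most 24.5 mm above the pin's top; the strobe is upright (within 3 degrees), within 5 mm of the ring's axis, its mid-point at most 18.8 mm above the ring's rim (fully home) (z of strobe_mid in the frame of ring below 0.0188 m and horizontal distance between strobe_mid and ring below 0.005 m and angle between strobe_mid's own z axis and vertical below 0.05 rad and z of ring in the frame of pin below 0.0245 m and x of ring in the frame of pin between 0.062 and 0.072 m and angle between ring's own z axis and vertical below 0.025 rad); the robot touches nothing.
It fails at once if a bystander is moved more than 25 mm from where it lay (distance of any of detector, bell, pull_a, pull_b, bottle, carton, driver, pliers from where it was at the start of the episode above 0.025 m).
It also fails if it takes over 72 s, if anything falls off the work surface, if the arm or the gripper's body presses on something with over 40 N, if the wrist force passes 120 N, or if a joint passes its speed limit or range.

## Working session

There is one attempt and no reset: what is moved stays moved. The work goes in short steps, Python scripts to look and compute and a tool call to move; the robot and the scene stay as the last step left them, time stands still between calls to the robot, and variables do not carry over. Pictures are saved under pics/ and viewed, at most 10 in all, crops included, and the job is handed in when it is done.

Besides the shell and the picture viewer there is one more tool, called after ">>>" as a command line: name --argument value ..., lists and objects as JSON in quotes. play_rows: Moves the arm, as the interface text tells. Its arguments: {"type":"object","properties":{"steps":{"type":"array","items":{"type":"object","properties":{"linear":{"type":"array","items":{"type":"number"}},"spin":{"type":"number"}}}},"jaw":{"type":"number"},"grip_force":{"type":"number"}},"required":["steps"]}

```bash
mkdir -p pics; cat > h.py <<'E'
import numpy as np, cv2
from plant import sensors, eyes, robot
def world(c):
    h,w=c["z_map"].shape
    u,v=np.meshgrid(np.arange(w),np.arange(h))
    K=np.array([[c["fx"],0,c["cx"]],[0,c["fy"],c["cy"]],[0,0,1]])
    p=cv2.undistortPoints(np.stack([u,v],-1).reshape(-1,1,2).astype(np.float64),K,np.array([c["k1"],0,0,0.])).reshape(h,w,2)
    z=c["z_map"].astype(float)
    X=np.dstack([p*z[...,None],z])
    W=(X-np.array(c["t"]))@np.array(c["R"])
    W[z==0]=np.nan
    return W
def save(c,n,s=1.5): cv2.imwrite(n,cv2.resize(c["color"][...,::-1],None,fx=s,fy=s))
E
python3 - <<'E'
from h import *
s=sensors.read_state();print({k:np.round(v,3) for k,v in s.items()},robot.grip_point_offset)
for n in("top","scene"):
    c=eyes.camera(n);save(c,f"pics/{n}0.png");np.savez(f"{n}0.npz",W=world(c),color=c["color"]);print(n,c["k1"],np.round(c["R"],2).tolist(),c["t"])
E
```

```text
{'time': np.float64(0.0), 'qpos': array([-1.228,  0.629,  0.038,  1.518, -0.027,  0.996, -0.02 ]), 'joint_velocities': array([-0.   ,  0.001, -0.001, -0.001, -0.001,  0.002, -0.002]), 'joint_torque': array([-2.0000e-03, -5.6340e+01,  1.2260e+00, -1.9345e+01,  1.1000e-02,
        1.0000e-02,  0.0000e+00]), 'eef_pos': array([0.258, 0.596, 0.23 ]), 'eef_rot': array([ 0.203,  0.979, -0.001, -0.   ]), 'ft_force': array([-0.047,  0.077, -0.286]), 'ft_torque': array([-0.08 , -0.044,  0.036]), 'grasp_force': np.float64(0.0), 'finger_gap': np.float64(0.993)} 0.0187
top -0.14493880773344361 [[-0.02, -1.0, 0.02], [-0.98, 0.01, -0.18], [0.18, -0.03, -0.98]] [-0.03390065  0.58117791  1.38397459]
scene 0.03985470772464287 [[0.89, 0.45, 0.01], [0.3, -0.57, -0.77], [-0.34, 0.69, -0.64]] [-0.51010062 -0.1108347   1.40745354]
```

View pics/top0.png

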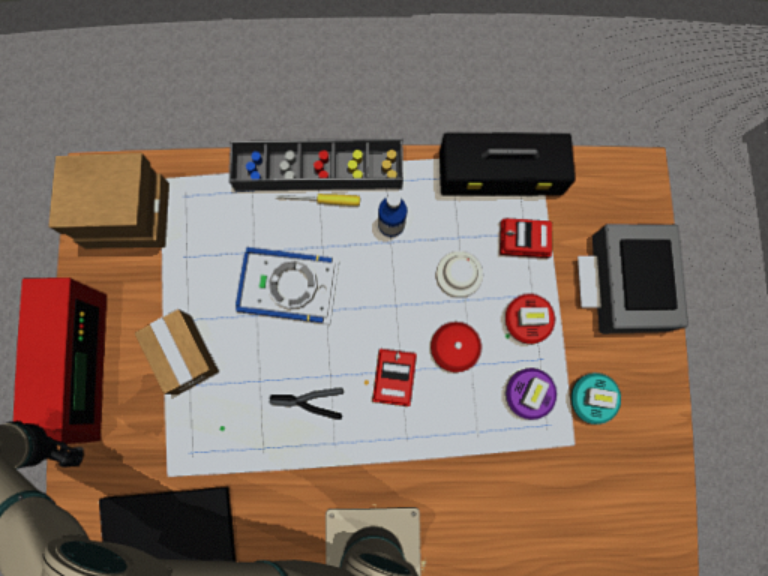

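View pics/scene0.png

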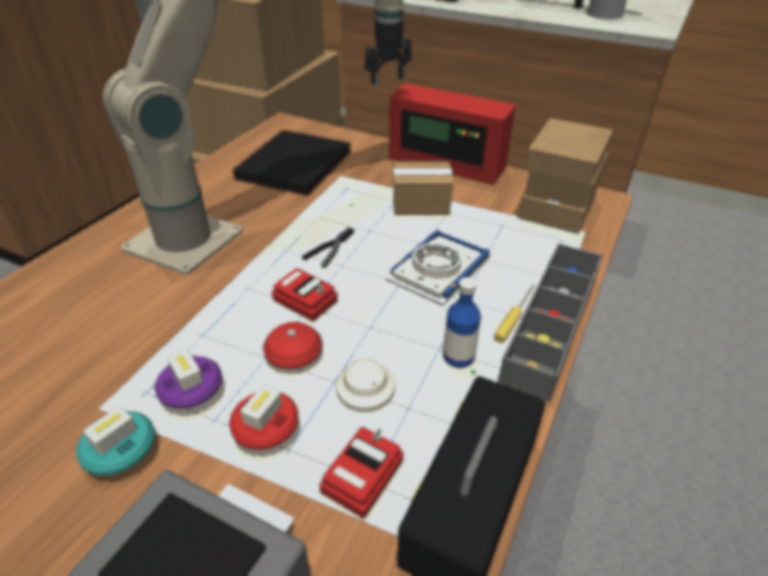

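The top view shows the jig at about (288,285), with its end stop to the left at (240,283), so the nudge direction is about world +y. The red strobe is at (530,318), with purple and turquoise look-alikes below it.

```bash
python3 - <<'E'
from h import *
for n in("top","scene"):
    d=np.load(n+"0.npz");W=d["W"];col=d["color"];hsv=cv2.cvtColor(col,cv2.COLOR_RGB2HSV)
    H,S,V=[hsv[...,i].astype(int) for i in range(3)]
    ok=np.isfinite(W[...,0])
    if n=="top":
        box=lambda x0,y0,x1,y1:(np.add.outer(np.zeros(384),np.arange(512))>=x0/1.5)&(np.arange(512)[None]<=x1/1.5)&(np.arange(384)[:,None]>=y0/1.5)&(np.arange(384)[:,None]<=y1/1.5)
        bl=box(225,235,350,335)&(H>100)&(H<130)&(S>150)
        P=W[bl&ok];
        pts=P[P[:,2]>.01]
        print("blue",len(pts),np.percentile(pts[:,2],[5,50,95]).round(4))
        r=cv2.minAreaRect(pts[:,:2].astype(np.float32)*1000);print(r,cv2.boxPoints(r).round(0).tolist())
    # strobe lens: points high
    cx=np.array([0.52,-0.45])
    if n=="top":
        rb=box(495,285,565,350)
        red=rb&((H<8)|(H>172))&(S>150)&ok&(W[...,2]>.03)
        P=W[red];print("red",len(P),P.mean(0).round(4),np.percentile(P[:,2],[5,50,95]));print(cv2.minEnclosingCircle(P[:,:2].astype(np.float32)*1000))
        C=P[:,:2].mean(0);np.save("C.npy",C)
    C=np.load("C.npy")
    L=ok&(np.hypot(W[...,0]-C[0],W[...,1]-C[1])<.06)&(W[...,2]>.068)
    P=W[L];r=cv2.minAreaRect(P[:,:2].astype(np.float32)*1000);print(n,"lens",len(P),P.mean(0).round(4),r)
    # ring
    if n=="top":
        for uv in [(293,284),(310,318),(322,260)]:
            print(W[int(uv[1]/1.5),int(uv[0]/1.5)].round(3))
        save({"color":col[155:220,150:235]},"pics/jig.png",8)
E
```

```text
blue 366 [0.0151 0.0232 0.0289]
((603.256591796875, 195.52235412597656), (199.24232482910156, 148.7568359375), 81.81708526611328) [[515.0, 108.0], [663.0, 86.0], [691.0, 284.0], [544.0, 305.0]]
red 595 [ 0.5112 -0.3563  0.0421] [0.03472052 0.04240668 0.0483898 ]
((514.3241577148438, -361.0528259277344), 55.934059143066406)
top lens 211 [ 0.5156 -0.3614  0.0765] ((515.6024780273438, -362.5569763183594), (65.03636169433594, 34.2691650390625), 88.97819519042969)
[0.604 0.173 0.019]
[0.523 0.134 0.028]
[0.656 0.108 0.03 ]
scene lens 352 [ 0.5191 -0.3666  0.0775] ((516.7876586914062, -364.2391662597656), (37.23422622680664, 60.972740173339844), 0.6741113066673279)
```

View pics/jig.png

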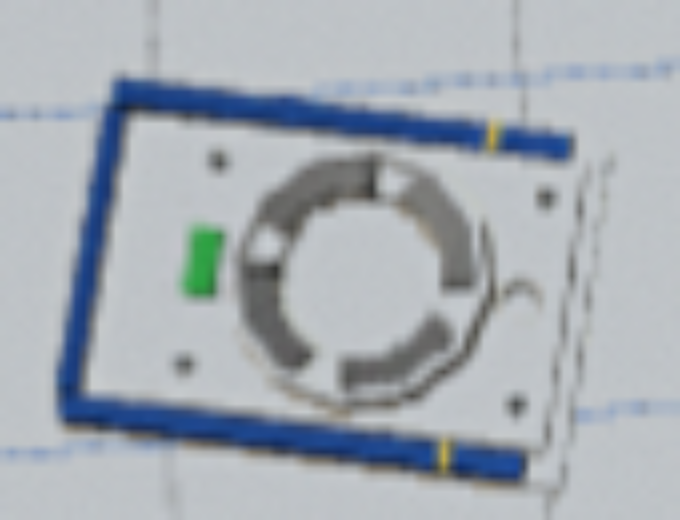

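The crop shows the blue end stop on the left, brass marks at (492,135) and (445,455), and the ring centred at about (362,285). The plate's rear edge is on the right. I'll turn these into positions.

```bash
python3 - <<'E'
from h import *
d=np.load("top0.npz");W=d["W"]
f=lambda u,v:W[int(round(155+v/8-.5)),int(round(150+u/8-.5))]
a,b=f(492,135),f(445,455);print("marks",a.round(4),b.round(4),"pin",((a+b)/2).round(4), "len",np.hypot(*(a-b)[:2]))
r=f(362,285);print("ring mid",r.round(4))
ax=np.array([.141,.99]);print("ring rel pin",(r-(a+b)/2)[:2]@ax)
print(f(565,300).round(4))
for n,uv in dict(bottle=(392,205),det=(460,272),bell=(456,346),pulla=(395,375),carton=(178,350)).items(): print(n,W[int(uv[1]/1.5),int(uv[0]/1.5)].round(3))
E
```

```text
marks [0.6642 0.1182 0.026 ] [0.5274 0.1388 0.0177] pin [0.5958 0.1285 0.0218] len 0.1383427227313884
ring mid [0.5994 0.1729 0.0223]
ring rel pin 0.04439596408505457
[0.5907 0.0874 0.026 ]
bottle [ 0.735 -0.05   0.19 ]
det [ 0.621 -0.203  0.049]
bell [ 0.455 -0.19   0.053]
pulla [ 0.392 -0.054  0.046]
carton [0.448 0.412 0.094]
```

>>> play_rows --steps '[{"linear": [0.024, -0.036, 0.0], "spin": -5}, {"linear": [0.024, -0.036, 0.0], "spin": -5}, {"linear": [0.024, -0.036, 0.0], "spin": -5}, {"linear": [0.024, -0.036, 0.0], "spin": -5}, {"linear": [0.024, -0.036, 0.0], "spin": -5}, {"linear": [0.024, -0.036, 0.0], "spin": -5}, {"linear": [0.024, -0.036, 0.0], "spin": -5}, {"linear": [0.024, -0.036, 0.0], "spin": -5}, {"linear": [0.024, -0.036, 0.0], "spin": -5}, {"linear": [0.024, -0.036, 0.0], "spin": -5}]' --jaw 1

```text
time: 1.1
eef_pos: [0.4989, 0.2349, 0.2311]
eef_rot: [0.599, 0.801, -0.0, -0.0]
ft_force: [0.7, 0.2, 0.4]
finger_gap: -0.001
grasp_force: 0.0
```

>>> play_rows --steps '[{"linear": [0.024, -0.036, 0.0], "spin": -5}, {"linear": [0.024, -0.036, 0.0], "spin": -5}, {"linear": [0.024, -0.036, 0.0], "spin": -5}, {"linear": [0.02, -0.036, 0.0], "spin": -5}, {"linear": [0, -0.017, 0.0], "spin": -4.5}, {"linear": [0, 0, 0], "spin": 0}, {"linear": [0, 0, 0], "spin": 0}]'

```text
time: 1.8
eef_pos: [0.5898, 0.0764, 0.2309]
eef_rot: [0.754, 0.657, -0.0, -0.001]
ft_force: [0.1, 0.7, -0.6]
finger_gap: -0.0
grasp_force: 0.0
```

```bash
python3 - <<'E'
from h import *
s=sensors.read_state();print({k:np.round(v,3) for k,v in s.items() if k in("time","qpos","eef_pos","eef_rot","ft_force")})
c=eyes.camera("wrist");save(c,"pics/w1.png");np.savez("w1.npz",W=world(c),color=c["color"])
E
```

```text
{'time': np.float64(1.8), 'qpos': array([-0.428,  0.578,  0.403,  1.685, -0.271,  0.935, -0.058]), 'eef_pos': array([0.59 , 0.076, 0.231]), 'eef_rot': array([ 0.754,  0.657, -0.   , -0.001]), 'ft_force': array([ 0.054,  0.702, -0.592])}
```

View pics/w1.png

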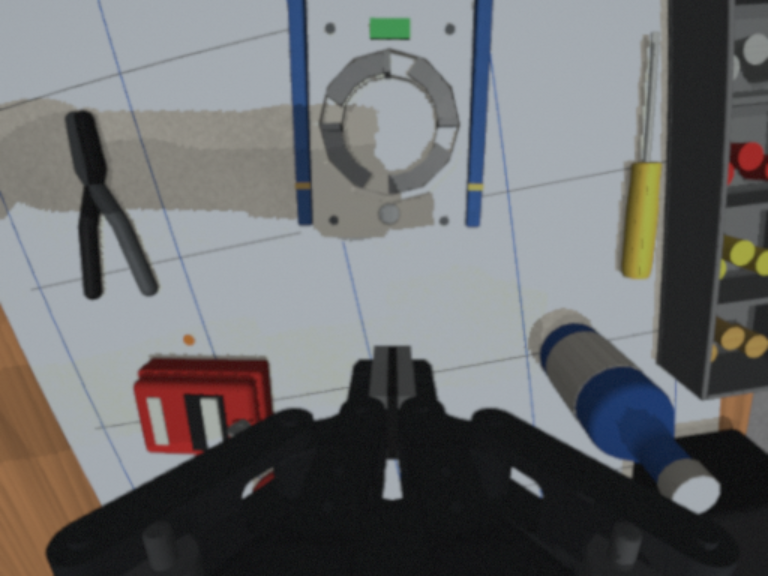

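The wrist view shows the hole at (389,213), the ring centred at (390,120), and brass marks at (303,186) and (475,187).

```bash
cat >> h.py <<'E'
def ringfit(W,col,c0,r=.07,zmin=.034,zmax=.06):
    d=np.hypot(W[...,0]-c0[0],W[...,1]-c0[1]);m=np.isfinite(d)&(d<r)&(W[...,2]>zmin)&(W[...,2]<zmax)
    P=W[m];A=np.c_[P[:,:2],np.ones(len(P))];k=np.linalg.lstsq(A,P[:,2],rcond=None)[0]
    return len(P),cv2.minEnclosingCircle(P[:,:2].astype(np.float32)*1000),k
E
python3 - <<'E'
from h import *
d=np.load("w1.npz");W=d["W"];col=d["color"];hsv=cv2.cvtColor(col,cv2.COLOR_RGB2HSV).astype(int)
f=lambda u,v:np.nanmedian(W[int(v/1.5)-1:int(v/1.5)+2,int(u/1.5)-1:int(u/1.5)+2].reshape(-1,3),0)
V,U=np.mgrid[:384,:512]*1.5
ye=(hsv[...,0]>18)&(hsv[...,0]<35)&(hsv[...,1]>120)&(V>170)&(V<200)
M=[]
for lo,hi in((290,320),(460,490)):
    P=W[ye&(U>lo)&(U<hi)];M.append(np.nanmean(P,0));print("mark",len(P),M[-1].round(4))
bl=(hsv[...,0]>100)&(hsv[...,0]<130)&(hsv[...,1]>150)&(V<230)
for lo,hi in((285,320),(460,495)):
    P=W[bl&(U>lo)&(U<hi)&(W[...,2]>.018)];x=cv2.fitLine(P[:,:2].astype(np.float32),2,0,.001,.001).ravel();print("rail",len(P),x.round(4),np.median(P[:,2]))
pin=(M[0]+M[1])/2;print("pin",pin)
print("hole",f(389,213),"plate rear top",f(360,225), f(420,225))
print(ringfit(W,col,f(390,120)))
th=np.arctan2(.99,.141);ax=np.array([.141,.99])
for uv in((322,125),(458,125),(390,50),(390,192)): print(f(*uv).round(4))
E
```

```text
mark 16 [0.5257 0.1376 0.0268]
mark 1 [0.662  0.1183 0.0264]
rail 1080 [0.1464 0.9892 0.5357 0.2015] 0.02590961774721909
rail 1157 [0.1384 0.9904 0.6707 0.1795] 0.025824118433621087
pin [0.59387721 0.12795926 0.02661931]
hole [0.59069091 0.1038963  0.01001936] plate rear top [0.5667242  0.09969828 0.02822579] [0.61534658 0.0930288  0.02752359]
(4668, ((600.7769775390625, 173.29183959960938), 56.348876953125), array([-0.00617802, -0.04744449,  0.05540789]))
[0.5514 0.1793 0.0394]
[0.6513 0.1662 0.0411]
[0.6086 0.2235 0.0398]
[0.595  0.1245 0.0486]
```

>>> play_rows --steps '[{"linear": [-0.001, 0.016, -0.04], "spin": 0}, {"linear": [0, 0, -0.045], "spin": 0}, {"linear": [0, 0, -0.045], "spin": 0}, {"linear": [0, 0, -0.035], "spin": 0}, {"linear": [0, 0, -0.02], "spin": 0}, {"linear": [0, 0, -0.012], "spin": 0}, {"linear": [0, 0, 0], "spin": 0}]'

```text
time: 2.55
eef_pos: [0.5881, 0.0931, 0.033]
eef_rot: [0.753, 0.658, -0.001, -0.001]
ft_force: [0.6, -0.4, 0.3]
finger_gap: -0.002
grasp_force: 0.0
```

>>> play_rows --steps '[{"linear": [0.001, 0.004, 0], "spin": 0}, {"linear": [0.0, 0.004, 0], "spin": 0}, {"linear": [0.001, 0.004, 0], "spin": 0}, {"linear": [0.001, 0.003, 0], "spin": 0}, {"linear": [0, 0, 0], "spin": 0}]'

```text
time: 3.05
eef_pos: [0.5928, 0.1067, 0.0349]
eef_rot: [0.754, 0.657, 0.0, 0.0]
ft_force: [0.6, -0.4, -0.6]
finger_gap: -0.001
grasp_force: 0.0
```

>>> play_rows --steps '[{"linear": [0, 0.003, 0], "spin": 0}, {"linear": [0.0, 0.003, 0], "spin": 0}, {"linear": [0.001, 0.003, 0], "spin": 0}, {"linear": [0, 0.003, 0], "spin": 0}, {"linear": [0, 0, 0], "spin": 0}]'

```text
time: 3.55
eef_pos: [0.5933, 0.1194, 0.0341]
eef_rot: [0.754, 0.657, 0.0, -0.0]
ft_force: [-0.5, -2.6, 0.5]
finger_gap: 0.0
grasp_force: 1.0
```

>>> play_rows --steps '[{"linear": [0, 0.003, 0], "spin": 0}, {"linear": [0.001, 0.003, 0], "spin": 0}, {"linear": [0, 0, 0], "spin": 0}]'

```text
time: 3.85
eef_pos: [0.5942, 0.1262, 0.0341]
eef_rot: [0.754, 0.657, 0.0, -0.001]
ft_force: [0.3, -0.5, -0.6]
finger_gap: 0.001
grasp_force: 0.3
```

```bash
cat > chk.py <<'E'
from h import *
s=sensors.read_state();print({k:np.round(v,4) for k,v in s.items() if k in("time","eef_pos","ft_force","finger_gap")})
pin=np.array([.594,.128]);ax=np.array([.1424,.9898])
c=eyes.camera("wrist");W=world(c);n,ci,k=ringfit(W,c["color"],[.6025,.185],.075)
o=np.array(ci[0])/1000;print(n,ci,k.round(4),"rel",(o-pin)@ax,"lat",(o-pin)@[ax[1],-ax[0]],"zc",o@k[:2]+k[2])
np.savez("w.npz",W=W,color=c["color"])
E
python3 chk.py
```

```text
{'time': np.float64(3.85), 'eef_pos': array([0.5942, 0.1262, 0.0341]), 'ft_force': array([ 0.3174, -0.5448, -0.5856]), 'finger_gap': np.float64(0.0014)}
23215 ((602.2449951171875, 189.01971435546875), 59.54426574707031) [-0.0033 -0.0253  0.0467] rel 0.06157140057373047 lat -0.0005283111572264909 zc 0.03996375093032595
```

>>> play_rows --steps '[{"linear": [0, 0.002, 0], "spin": 0}, {"linear": [0, 0.002, 0], "spin": 0}, {"linear": [0, 0, 0], "spin": 0}]'

```text
time: 4.2
eef_pos: [0.5943, 0.1282, 0.0343]
eef_rot: [0.754, 0.657, -0.0, 0.0]
ft_force: [-0.5, -2.2, -0.5]
finger_gap: -0.003
grasp_force: 1.3
```

```bash
sed -i 's/m=np.isfinite(d)&(d<r)/m=np.isfinite(d)\&(d<r)\&(W[...,1]>c0[1]-.02)/' h.py; python3 chk.py; python3 -c "
from h import *
save({'color':np.load('w.npz')['color']},'pics/w2.png')"
```

```text
{'time': np.float64(4.2), 'eef_pos': array([0.5943, 0.1282, 0.0343]), 'ft_force': array([-0.5227, -2.1849, -0.473 ]), 'finger_gap': np.float64(-0.0026)}
17165 ((602.7618408203125, 194.4232177734375), 56.71390914916992) [0.001  0.0041 0.0378] rel 0.06699338708496093 lat -0.0007861961669921805 zc 0.039228112035156554
```

View pics/w2.png

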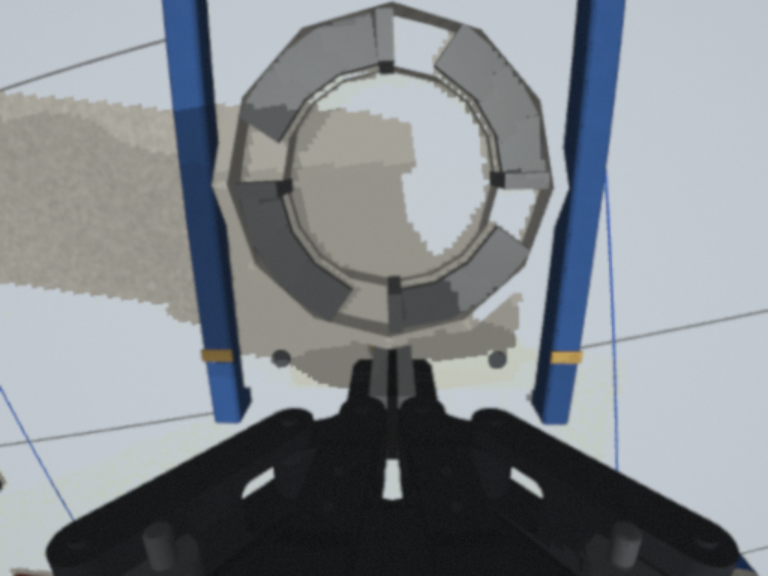

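The plate looks flat with the ring about 67 mm ahead of the pin. I'll back off and confirm from above.

>>> play_rows --steps '[{"linear": [-0.002, -0.012, 0], "spin": 0}, {"linear": [0, -0.01, 0.03], "spin": 0}, {"linear": [0, -0.01, 0.045], "spin": 0}, {"linear": [0, -0.01, 0.045], "spin": 0}, {"linear": [0, -0.01, 0.045], "spin": 0}, {"linear": [0, 0, 0.03], "spin": 0}, {"linear": [0, 0, 0], "spin": 0}, {"linear": [0, 0, 0], "spin": 0}]'

```text
time: 5.05
eef_pos: [0.5923, 0.0767, 0.2298]
eef_rot: [0.754, 0.657, 0.001, -0.0]
ft_force: [-1.4, -0.8, -0.2]
finger_gap: -0.001
grasp_force: 0.0
```

```bash
python3 chk.py; python3 - <<'E'
from h import *
d=np.load("w.npz");W=d["W"]
# rim-height points only; circle via outer wall
for z0 in(.037,.039):
    q=np.hypot(W[...,0]-.603,W[...,1]-.194);m=(q<.065)&(W[...,2]>z0)&(W[...,2]<.046)
    P=W[m];print(len(P),np.percentile(P[:,2],[50,90,98]).round(4),cv2.minEnclosingCircle(P[:,:2].astype(np.float32)*1000),cv2.fitEllipse(cv2.convexHull(P[:,:2].astype(np.float32)*1000)))
E
```

```text
{'time': np.float64(5.05), 'eef_pos': array([0.5923, 0.0767, 0.2298]), 'ft_force': array([-1.3687, -0.7581, -0.2199]), 'finger_gap': np.float64(-0.0007)}
3174 ((603.0248413085938, 194.62696838378906), 56.034820556640625) [0.0024 0.0036 0.0372] rel 0.06723251070861817 lat -0.0005548923706053964 zc 0.03927969349432889
3646 [0.0401 0.0416 0.0422] ((603.2485961914062, 193.94015502929688), 56.345130920410156) ((603.1749267578125, 194.00440979003906), (110.88983917236328, 111.48155975341797), 163.8294219970703)
2635 [0.0407 0.0418 0.0423] ((603.2485961914062, 193.94015502929688), 56.345130920410156) ((603.1702270507812, 193.9588623046875), (110.82445526123047, 111.59551239013672), 161.58877563476562)
```

>>> play_rows --steps '[{"linear": [-0.008, -0.045, 0], "spin": 1}, {"linear": [-0.008, -0.045, 0], "spin": 1}, {"linear": [-0.008, -0.045, 0], "spin": 1}, {"linear": [-0.008, -0.045, 0], "spin": 1}, {"linear": [-0.008, -0.045, 0], "spin": 1}, {"linear": [-0.008, -0.045, 0], "spin": 1}, {"linear": [-0.008, -0.045, 0], "spin": 1}, {"linear": [-0.008, -0.045, 0], "spin": 1}, {"linear": [-0.008, -0.045, 0], "spin": 0}, {"linear": [-0.004, -0.045, 0], "spin": 0}]' --jaw 0

```text
time: 6.1
eef_pos: [0.5146, -0.3744, 0.2271]
eef_rot: [0.707, 0.708, -0.0, -0.002]
ft_force: [0.1, -0.2, 0.3]
finger_gap: 1.002
grasp_force: 0.0
```

>>> play_rows --steps '[{"linear": [0, -0.03, 0], "spin": 0}, {"linear": [0, 0, 0], "spin": 0}, {"linear": [0, 0, 0], "spin": 0}]'

```text
time: 6.4
eef_pos: [0.5154, -0.4029, 0.2271]
eef_rot: [0.707, 0.707, 0.0, -0.002]
ft_force: [0.3, 0.9, -0.5]
finger_gap: 1.001
grasp_force: 0.0
```

```bash
python3 - <<'E'
from h import *
s=sensors.read_state();print({k:np.round(v,4) for k,v in s.items() if k in("time","eef_pos","eef_rot","ft_force","finger_gap","qpos")})
c=eyes.camera("wrist");W=world(c);save(c,"pics/w3.png")
C=np.array([.516,-.363])
q=np.hypot(W[...,0]-C[0],W[...,1]-C[1])
P=W[(q<.06)&(W[...,2]>.072)&(W[...,2]<.085)];print(len(P),np.median(P[:,2]),cv2.minAreaRect(P[:,:2].astype(np.float32)*1000))
P=W[(q<.075)&(W[...,2]>.034)&(W[...,2]<.05)];print(len(P),np.median(P[:,2]),cv2.minEnclosingCircle(P[:,:2].astype(np.float32)*1000))
E
```

```text
{'time': np.float64(6.4), 'qpos': array([ 0.4208,  0.6641,  0.3498,  1.5111, -0.2521,  1.015 ,  0.8367]), 'eef_pos': array([ 0.5154, -0.4029,  0.2271]), 'eef_rot': array([ 7.070e-01,  7.072e-01,  1.000e-04, -2.000e-03]), 'ft_force': array([ 0.2889,  0.8907, -0.4761]), 'finger_gap': np.float64(1.0009)}
2060 0.07794785986961267 ((515.9364013671875, -363.2240295410156), (35.512977600097656, 60.94325256347656), 0.5972627997398376)
5406 0.043599401314221256 ((516.2353515625, -362.8724365234375), 57.47899627685547)
```

View pics/w3.png

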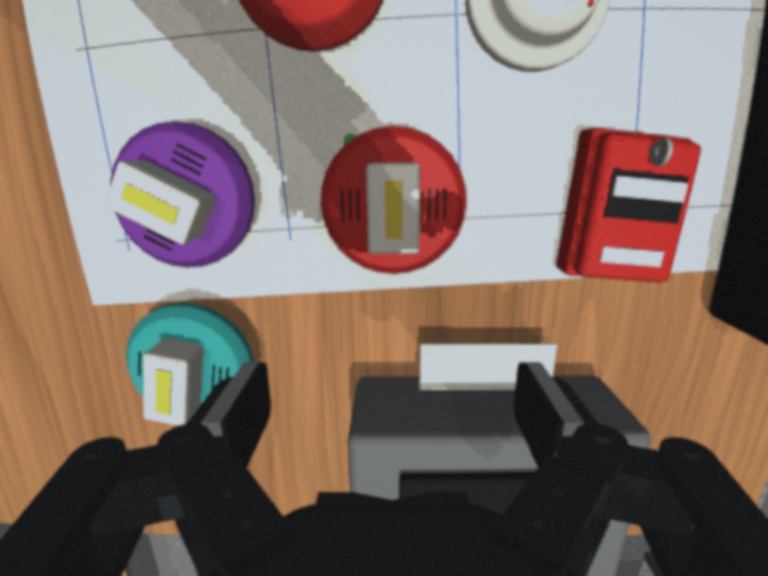

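The wrist view shows the red strobe at (394,200) with its lens aligned to the tool. Its centre is (0.516, -0.363). Descending to grip.

>>> play_rows --steps '[{"linear": [0.001, 0.02, -0.03], "spin": 0}, {"linear": [0, 0.02, -0.04], "spin": 0}, {"linear": [0, 0, -0.04], "spin": 0}, {"linear": [0, 0, -0.03], "spin": 0}, {"linear": [0, 0, -0.022], "spin": 0}, {"linear": [0, 0, -0.016], "spin": 0}, {"linear": [0, 0, 0], "spin": 0}, {"linear": [0, 0, 0], "spin": 0}]'

```text
time: 7.25
eef_pos: [0.5179, -0.363, 0.0517]
eef_rot: [0.706, 0.708, 0.0, 0.0]
ft_force: [-0.5, 0.6, 0.1]
finger_gap: 1.0
grasp_force: 0.0
```

>>> play_rows --steps '[{"linear": [0, 0, 0], "spin": 0}, {"linear": [0, 0, 0], "spin": 0}, {"linear": [0, 0, 0], "spin": 0}, {"linear": [0, 0, 0], "spin": 0}, {"linear": [0, 0, 0], "spin": 0}, {"linear": [0, 0, 0], "spin": 0}]' --jaw 1 --grip_force 50

```text
time: 7.85
eef_pos: [0.5174, -0.3638, 0.0522]
eef_rot: [0.707, 0.707, 0.0, 0.0]
ft_force: [-2.1, 0.4, 6.1]
finger_gap: 0.413
grasp_force: 51.3
```

>>> play_rows --steps '[{"linear": [0, 0, 0.01], "spin": 0}, {"linear": [0, 0, 0.03], "spin": 0}, {"linear": [0, 0, 0.04], "spin": 0}, {"linear": [0, 0.01, 0.04], "spin": 0}, {"linear": [0.004, 0.03, 0.02], "spin": 0}, {"linear": [0.006, 0.04, 0], "spin": 0}, {"linear": [0.006, 0.04, 0], "spin": 0}, {"linear": [0.006, 0.04, 0], "spin": 0}, {"linear": [0.006, 0.04, 0], "spin": 0}, {"linear": [0.006, 0.04, 0], "spin": 0}]'

```text
time: 8.85
eef_pos: [0.5509, -0.1216, 0.1912]
eef_rot: [0.707, 0.708, -0.0, -0.0]
ft_force: [1.3, 0.2, -4.9]
finger_gap: 0.409
grasp_force: 51.3
```

>>> play_rows --steps '[{"linear": [0.007, 0.04, 0], "spin": 0}, {"linear": [0.007, 0.04, 0], "spin": 0}, {"linear": [0.007, 0.04, 0], "spin": 0}, {"linear": [0.007, 0.04, 0], "spin": 0}, {"linear": [0.007, 0.04, 0], "spin": 0}, {"linear": [0.007, 0.04, 0], "spin": 0}, {"linear": [0.006, 0.04, 0], "spin": 0}, {"linear": [0.004, 0.025, 0], "spin": 0}, {"linear": [0.001, 0.012, 0], "spin": 0}, {"linear": [0, 0, 0], "spin": 0}]'

```text
time: 9.85
eef_pos: [0.6035, 0.1954, 0.1907]
eef_rot: [0.706, 0.709, -0.0, -0.001]
ft_force: [-0.0, 0.7, -4.1]
finger_gap: 0.411
grasp_force: 51.3
```

>>> play_rows --steps '[{"linear": [0, 0, -0.02], "spin": 0}, {"linear": [0, 0, -0.02], "spin": 0}, {"linear": [0, 0, -0.02], "spin": 0}, {"linear": [0, 0, 0], "spin": 0}, {"linear": [0, 0, 0], "spin": 0}]'

```text
time: 10.35
eef_pos: [0.6045, 0.1911, 0.1316]
eef_rot: [0.708, 0.707, -0.001, 0.0]
ft_force: [0.1, -0.2, -4.3]
finger_gap: 0.415
grasp_force: 51.3
```

```bash
cat > st.py <<'E'
from h import *
import sys
s=sensors.read_state();print({k:np.round(v,4) for k,v in s.items() if k in("time","eef_pos","ft_force","finger_gap","grasp_force")})
T=s["eef_pos"]
for n in("top","scene","wrist"):
    c=eyes.camera(n);W=world(c);hsv=cv2.cvtColor(c["color"],cv2.COLOR_RGB2HSV).astype(int)
    zb=T[2]-.006
    m=(np.hypot(W[...,0]-.603,W[...,1]-.194)<.08)&((hsv[...,0]<8)|(hsv[...,0]>172))&(hsv[...,1]>140)&(hsv[...,2]>50)
    P=W[m];zt=np.percentile(P[:,2],80);P=P[(P[:,2]>zt-.008)&(P[:,2]<zt+.008)]
    h=cv2.convexHull(P[:,:2].astype(np.float32)*1000)
    # robust fixed-radius circle centre
    from scipy.optimize import least_squares
    hp=h.reshape(-1,2)
    r=least_squares(lambda q:np.hypot(*(hp-q[:2]).T)-58,[603,194],loss="soft_l1")
    print(n,len(P),"ztop",round(zt,4),cv2.minEnclosingCircle(h),"fit58",r.x.round(1),"res",np.abs(r.fun).mean().round(2))
    np.savez("s_"+n+".npz",W=W,color=c["color"])
E
python3 st.py
```

```text
{'time': np.float64(10.35), 'eef_pos': array([0.6045, 0.1911, 0.1316]), 'ft_force': array([ 0.1015, -0.237 , -4.3022]), 'grasp_force': np.float64(51.26), 'finger_gap': np.float64(0.4149)}
top 284 ztop 0.1233 ((600.3584594726562, 189.05514526367188), 54.33296203613281) fit58 [604.2 194.2] res 4.72
scene 273 ztop 0.1243 ((608.46435546875, 183.45228576660156), 53.293304443359375) fit58 [608.9 191.6] res 4.6
wrist 11527 ztop 0.125 ((605.0040283203125, 195.29373168945312), 55.47555160522461) fit58 [603.9 191.5] res 2.01
```

```bash
python3 - <<'E'
from h import *
from scipy.optimize import least_squares
d=np.load("s_wrist.npz");W=d["W"];col=d["color"];hsv=cv2.cvtColor(col,cv2.COLOR_RGB2HSV).astype(int)
m=(np.hypot(W[...,0]-.603,W[...,1]-.194)<.08)&(abs(W[...,2]-.125)<.004)
P=W[m][:,:2]*1000
print(len(P),np.nanmedian(W[m][:,2]),P.min(0),P.max(0))
a=np.degrees(np.arctan2(P[:,1]-194,P[:,0]-603.5));R=np.hypot(P[:,0]-603.5,P[:,1]-194)
E=[]
for b in range(-180,180,6):
    k=(a>=b)&(a<b+6)
    if k.sum()>20: E.append((b+3,R[k].max()))
print([(b,round(r,1)) for b,r in E])
E=np.array([e for e in E if e[1]>54]);hp=np.c_[603.5+E[:,1]*np.cos(np.radians(E[:,0])),194+E[:,1]*np.sin(np.radians(E[:,0]))]
r=least_squares(lambda q:np.hypot(*(hp-q[:2]).T)-q[2],[603,194,58],loss="soft_l1");print(r.x,np.abs(r.fun).mean())
save({"color":col},"pics/w4.png")
E
```

```text
10448 0.12450748661244032 [551.08714161 146.60962986] [657.84201586 246.57777375]
[(-177, np.float64(52.5)), (-171, np.float64(51.7)), (-165, np.float64(52.1)), (-159, np.float64(52.1)), (-153, np.float64(52.2)), (-27, np.float64(54.5)), (-21, np.float64(54.1)), (-15, np.float64(54.3)), (-9, np.float64(54.1)), (-3, np.float64(54.3)), (3, np.float64(53.6)), (9, np.float64(54.1)), (15, np.float64(54.2)), (21, np.float64(53.6)), (27, np.float64(53.6)), (33, np.float64(53.2)), (39, np.float64(53.9)), (45, np.float64(53.2)), (51, np.float64(52.9)), (57, np.float64(53.1)), (63, np.float64(53.0)), (69, np.float64(52.9)), (75, np.float64(52.9)), (81, np.float64(52.4)), (87, np.float64(52.7)), (93, np.float64(52.5)), (99, np.float64(52.1)), (105, np.float64(52.5)), (111, np.float64(51.8)), (117, np.float64(51.8)), (123, np.float64(51.9)), (129, np.float64(51.7)), (135, np.float64(52.2)), (141, np.float64(52.1)), (147, np.float64(51.5)), (153, np.float64(51.5)), (159, np.float64(51.9)), (165, np.float64(52.1)), (171, np.float64(51.6)), (177, np.float64(51.6))]
[601.51038065 193.91878385  56.13668735] 0.09420563992150477
```

View pics/w4.png

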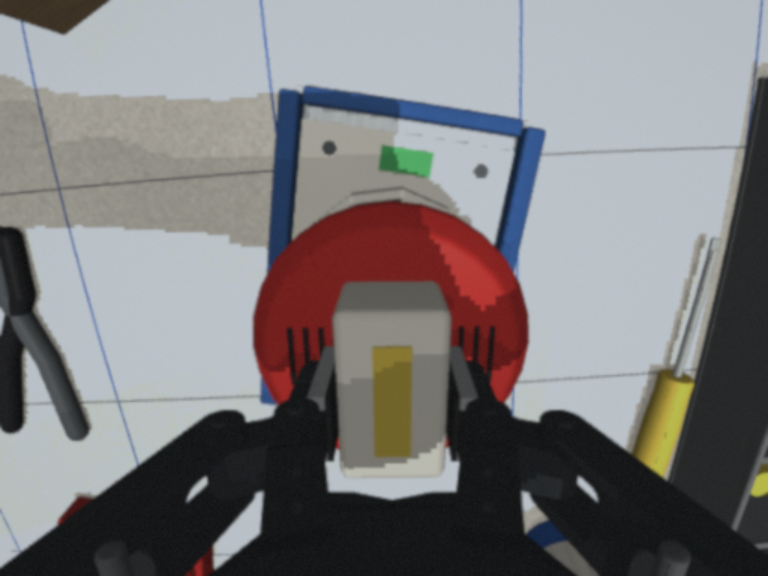

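>>> play_rows --steps '[{"linear": [-0.001, 0, -0.015], "spin": 0}, {"linear": [0, 0, -0.013], "spin": 0}, {"linear": [0, 0, -0.008], "spin": 0}, {"linear": [0, 0, -0.003], "spin": 0}, {"linear": [0, 0, 0], "spin": 0}, {"linear": [0, 0, 0], "spin": 0}]'

```text
time: 11.1
eef_pos: [0.6038, 0.1934, 0.0926]
eef_rot: [0.707, 0.708, 0.0, 0.0]
ft_force: [0.9, 0.8, -3.8]
finger_gap: 0.41
grasp_force: 51.4
```

>>> play_rows --steps '[{"linear": [0, 0, -0.002], "spin": 0}, {"linear": [0, 0, -0.002], "spin": 0}, {"linear": [0, 0, -0.001], "spin": 0}, {"linear": [0, 0, 0], "spin": 0}]'

```text
time: 11.5
eef_pos: [0.6032, 0.1934, 0.0872]
eef_rot: [0.707, 0.708, -0.0, -0.0]
ft_force: [0.5, -0.5, -4.1]
finger_gap: 0.403
grasp_force: 51.4
```

>>> play_rows --steps '[{"linear": [0, 0, -0.001], "spin": 0}, {"linear": [0, 0, -0.001], "spin": 0}, {"linear": [0, 0, 0], "spin": 0}]'

```text
time: 11.8
eef_pos: [0.6032, 0.1934, 0.0851]
eef_rot: [0.707, 0.708, -0.0, -0.0]
ft_force: [-0.3, 0.2, -4.1]
finger_gap: 0.41
grasp_force: 51.4
```

>>> play_rows --steps '[{"linear": [0, 0, -0.001], "spin": 0}, {"linear": [0, 0, -0.001], "spin": 0}, {"linear": [0, 0, 0], "spin": 0}]'

```text
time: 12.1
eef_pos: [0.6034, 0.1934, 0.0845]
eef_rot: [0.707, 0.708, 0.0, -0.0]
ft_force: [-2.6, -0.7, 3.4]
finger_gap: 0.411
grasp_force: 52.4
```

>>> play_rows --steps '[{"linear": [0, 0, 0], "spin": 0}, {"linear": [0, 0, 0], "spin": 0}, {"linear": [0, 0, 0], "spin": 0}]' --jaw 0.51

```text
time: 12.4
eef_pos: [0.6038, 0.1936, 0.0835]
eef_rot: [0.707, 0.708, 0.0, 0.0]
ft_force: [-0.6, -0.7, -0.4]
finger_gap: 0.488
grasp_force: 0.0
```

```bash
cat > lz.py <<'E'
from h import *
s=sensors.read_state();print({k:np.round(v,4) for k,v in s.items() if k in("time","eef_pos","ft_force","finger_gap","qpos")})
c=eyes.camera("wrist");W=world(c);hsv=cv2.cvtColor(c["color"],cv2.COLOR_RGB2HSV).astype(int)
q=np.hypot(W[...,0]-.603,W[...,1]-.194)
red=((hsv[...,0]<8)|(hsv[...,0]>172))&(hsv[...,1]>140)&(q<.056)&(q>.035)
P=W[red&(W[...,2]>.03)];A=np.c_[P[:,:2]-[.603,.194],np.ones(len(P))]
for _ in range(3):
    k=np.linalg.lstsq(A,P[:,2],rcond=None)[0];g=abs(A@k-P[:,2])<.003;A,P=A[g],P[g]
print("body top z",k[2].round(4),"tilt",k[:2].round(3),"mid-rim",(k[2]-.044+.039-.041).round(4))
L=W[(q<.045)&(W[...,2]>k[2]+.030)&(W[...,2]<k[2]+.038)]
r=cv2.minAreaRect(L[:,:2].astype(np.float32)*1000);print("lens",len(L),np.median(L[:,2]).round(4),r)
E
python3 lz.py
```

```text
{'time': np.float64(12.4), 'qpos': array([-0.5463,  0.8103,  0.3248,  1.6903, -0.3667,  0.7005, -0.0315]), 'eef_pos': array([0.6038, 0.1936, 0.0835]), 'ft_force': array([-0.6479, -0.684 , -0.3612]), 'finger_gap': np.float64(0.4883)}
body top z 0.0762 tilt [-0.001 -0.011] mid-rim 0.0302
lens 9164 0.1104 ((601.428466796875, 195.52137756347656), (68.17440795898438, 60.505523681640625), 61.01307678222656)
```

>>> play_rows --steps '[{"linear": [0, 0, 0], "spin": 5}, {"linear": [0, 0, 0], "spin": 5}, {"linear": [0, 0, 0], "spin": 5}, {"linear": [0, 0, 0], "spin": 5}, {"linear": [0, 0, 0], "spin": 5}, {"linear": [0, 0, 0], "spin": 5}, {"linear": [0, 0, 0], "spin": 0}]'

```text
time: 13.15
eef_pos: [0.604, 0.1934, 0.084]
eef_rot: [0.499, 0.867, 0.001, 0.0]
ft_force: [0.7, -0.4, 0.7]
finger_gap: 0.489
grasp_force: 0.6
```

```bash
python3 lz.py
```

```text
{'time': np.float64(13.15), 'qpos': array([-0.4622,  0.7922,  0.1815,  1.6875, -0.2066,  0.6792,  0.3533]), 'eef_pos': array([0.604 , 0.1934, 0.084 ]), 'ft_force': array([ 0.7157, -0.4204,  0.6942]), 'finger_gap': np.float64(0.4886)}
body top z 0.0776 tilt [ 0.004 -0.014] mid-rim 0.0316
lens 9202 0.1118 ((600.3675537109375, 193.95497131347656), (68.43502807617188, 58.18663024902344), 87.04154205322266)
```

>>> play_rows --steps '[{"linear": [0, 0, 0], "spin": 5}, {"linear": [0, 0, 0], "spin": 5}, {"linear": [0, 0, 0], "spin": 5}, {"linear": [0, 0, 0], "spin": 0}, {"linear": [0, 0, 0], "spin": 0}]'

```text
time: 13.7
eef_pos: [0.6041, 0.1937, 0.0834]
eef_rot: [0.383, 0.924, 0.001, 0.001]
ft_force: [1.6, 1.3, 1.9]
finger_gap: 0.491
grasp_force: 0.8
```

```bash
python3 lz.py
```

```text
{'time': np.float64(13.7), 'qpos': array([-0.4209,  0.788 ,  0.1109,  1.6861, -0.1263,  0.6729,  0.5417]), 'eef_pos': array([0.6041, 0.1937, 0.0834]), 'ft_force': array([1.6372, 1.2697, 1.8603]), 'finger_gap': np.float64(0.4907)}
body top z 0.0787 tilt [ 0.012 -0.012] mid-rim 0.0327
lens 9348 0.1129 ((600.4205322265625, 193.0095977783203), (58.76103973388672, 68.05152893066406), 12.925424575805664)
```

Near the top of the lips, so the drop should come soon.

>>> play_rows --steps '[{"linear": [0, 0, 0], "spin": 4}, {"linear": [0, 0, 0], "spin": 4}, {"linear": [0, 0, 0], "spin": 4}, {"linear": [0, 0, 0], "spin": 0}, {"linear": [0, 0, 0], "spin": 0}]'

```text
time: 14.25
eef_pos: [0.6028, 0.1933, 0.0829]
eef_rot: [0.284, 0.959, -0.0, -0.001]
ft_force: [0.4, -0.1, -0.4]
finger_gap: 0.489
grasp_force: 0.0
```

```bash
python3 lz.py
```

```text
{'time': np.float64(14.25), 'qpos': array([-0.387 ,  0.7858,  0.0539,  1.6861, -0.0612,  0.6725,  0.6933]), 'eef_pos': array([0.6028, 0.1933, 0.0829]), 'ft_force': array([ 0.3961, -0.1258, -0.4257]), 'finger_gap': np.float64(0.489)}
body top z 0.0677 tilt [ 0.008 -0.006] mid-rim 0.0217
lens 8305 0.1019 ((598.8692626953125, 192.88551330566406), (58.57573699951172, 68.22325897216797), 24.934213638305664)
```

It dropped into the notches (21.7 mm). Now turning clockwise.

>>> play_rows --steps '[{"linear": [0, 0, -0.003], "spin": 0}, {"linear": [0, 0, -0.003], "spin": -5}, {"linear": [0, 0, 0], "spin": -6}, {"linear": [0, 0, 0], "spin": -6}, {"linear": [0, 0, 0], "spin": -6}, {"linear": [0, 0, 0], "spin": -6}, {"linear": [0, 0, 0], "spin": -6}, {"linear": [0, 0, 0], "spin": -6}, {"linear": [0, 0, 0], "spin": -6}, {"linear": [0, 0, 0], "spin": -6}]'

```text
time: 15.3
eef_pos: [0.6028, 0.1935, 0.0767]
eef_rot: [0.683, 0.73, -0.001, -0.0]
ft_force: [-0.1, -0.0, -1.8]
finger_gap: 0.487
grasp_force: 1.4
```

```bash
python3 lz.py
```

```text
{'time': np.float64(15.3), 'qpos': array([-0.5354,  0.8169,  0.3051,  1.6938, -0.3526,  0.6866,  0.0209]), 'eef_pos': array([0.6028, 0.1935, 0.0767]), 'ft_force': array([-0.0713, -0.0293, -1.791 ]), 'finger_gap': np.float64(0.4872)}
body top z 0.0666 tilt [ 0.    -0.009] mid-rim 0.0206
lens 8860 0.1008 ((604.67236328125, 196.46600341796875), (58.36257553100586, 67.218017578125), 36.37725067138672)
```

>>> play_rows --steps '[{"linear": [0, 0, 0], "spin": -6}, {"linear": [0, 0, 0], "spin": -6}, {"linear": [0, 0, 0], "spin": -6}, {"linear": [0, 0, 0], "spin": -6}, {"linear": [0, 0, 0], "spin": -6}, {"linear": [0, 0, 0], "spin": -4}, {"linear": [0, 0, 0], "spin": 0}]'

```text
time: 16.05
eef_pos: [0.6029, 0.1936, 0.0768]
eef_rot: [0.865, 0.501, -0.0, 0.0]
ft_force: [0.1, -0.0, -0.9]
finger_gap: 0.488
grasp_force: 0.2
```

```bash
python3 lz.py
```

```text
{'time': np.float64(16.05), 'qpos': array([-0.6254,  0.8461,  0.4643,  1.6962, -0.5276,  0.7277, -0.4152]), 'eef_pos': array([0.6029, 0.1936, 0.0768]), 'ft_force': array([ 1.307e-01, -3.000e-04, -8.891e-01]), 'finger_gap': np.float64(0.4876)}
body top z 0.0637 tilt [-0.005 -0.009] mid-rim 0.0177
lens 8510 0.0979 ((606.44140625, 194.6746826171875), (58.033973693847656, 68.26782989501953), 3.516829490661621)
```

>>> play_rows --steps '[{"linear": [0, 0, 0], "spin": -4}, {"linear": [0, 0, 0], "spin": -4}, {"linear": [0, 0, 0], "spin": -4}, {"linear": [0, 0, 0], "spin": 0}]'

```text
time: 16.5
eef_pos: [0.6032, 0.1932, 0.0771]
eef_rot: [0.912, 0.41, -0.0, 0.001]
ft_force: [-0.2, -1.9, -1.7]
finger_gap: 0.49
grasp_force: 25.7
```

```bash
python3 lz.py; python3 -c "
from plant import sensors;print(sensors.read_state()['ft_torque'])"
```

```text
{'time': np.float64(16.5), 'qpos': array([-0.6552,  0.8589,  0.5196,  1.6969, -0.5844,  0.7464, -0.5716]), 'eef_pos': array([0.6032, 0.1932, 0.0771]), 'ft_force': array([-0.2333, -1.9115, -1.6987]), 'finger_gap': np.float64(0.49)}
body top z 0.0632 tilt [-0.007 -0.012] mid-rim 0.0172
lens 8380 0.0974 ((607.1619873046875, 193.6709747314453), (67.64982604980469, 57.532737731933594), 82.0914077758789)
[-0.38042454 -0.00830933  1.0634576 ]
```

It has hit the firm stop at 17.2 mm. I'll back off the torque, open and rise.

>>> play_rows --steps '[{"linear": [0, 0, 0], "spin": 5}, {"linear": [0, 0, 0], "spin": 4}, {"linear": [0, 0, 0], "spin": 0}]'

```text
time: 16.85
eef_pos: [0.6036, 0.1936, 0.0776]
eef_rot: [0.878, 0.478, 0.0, -0.0]
ft_force: [1.5, -0.5, 0.3]
finger_gap: 0.488
grasp_force: 0.0
```

>>> play_rows --steps '[{"linear": [0, 0, 0], "spin": 0}, {"linear": [0, 0, 0], "spin": 0}, {"linear": [0, 0, 0], "spin": 0}, {"linear": [0, 0, 0], "spin": 0}, {"linear": [0, 0, 0.02], "spin": 0}, {"linear": [0, 0, 0.04], "spin": 0}, {"linear": [0, 0, 0.04], "spin": 0}, {"linear": [0, 0, 0.04], "spin": 0}, {"linear": [0, -0.04, 0.01], "spin": 0}, {"linear": [0, 0, 0], "spin": 0}]' --jaw 0

```text
time: 17.85
eef_pos: [0.6051, 0.1468, 0.2306]
eef_rot: [0.88, 0.475, 0.002, 0.003]
ft_force: [-0.0, -1.2, 0.5]
finger_gap: 0.995
grasp_force: 0.0
```

```bash
python3 lz.py; python3 - <<'E'
from h import *
c=eyes.camera("wrist");W=world(c);save(c,"pics/w5.png")
q=np.hypot(W[...,0]-.603,W[...,1]-.194)
P=W[(q<.075)&(W[...,2]>.055)&(W[...,2]<.07)];print(cv2.minEnclosingCircle(P[:,:2].astype(np.float32)*1000))
E
```

```text
{'time': np.float64(17.85), 'qpos': array([-0.6386,  0.654 ,  0.6001,  1.6147, -0.4159,  0.9988, -0.4902]), 'eef_pos': array([0.6051, 0.1468, 0.2306]), 'ft_force': array([-0.0438, -1.1509,  0.5245]), 'finger_gap': np.float64(0.9945)}
body top z 0.0631 tilt [ 0.    -0.004] mid-rim 0.0171
lens 2299 0.0974 ((604.013427734375, 193.55728149414062), (61.43561553955078, 36.28187942504883), 65.53488159179688)
((604.0089111328125, 193.45797729492188), 57.119144439697266)
```

View pics/w5.png

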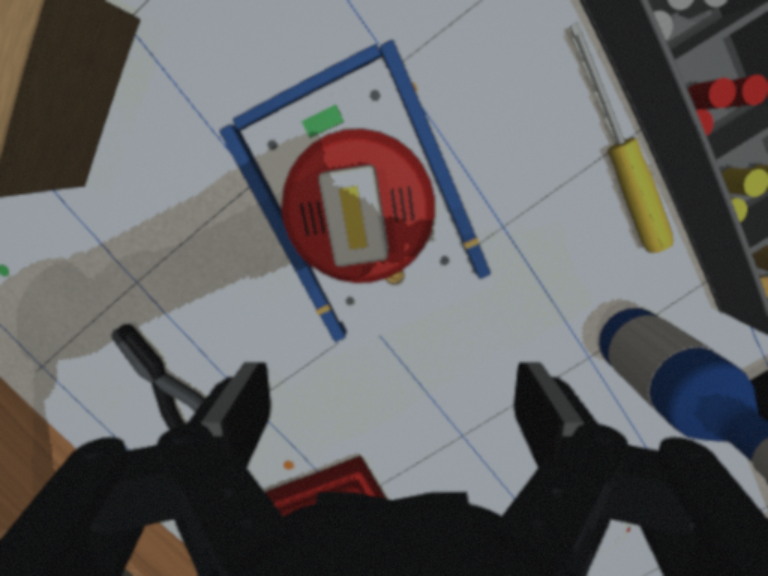

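The strobe at (358,205) stands home and upright in the ring. The brass pin shows in the plate hole at (396,278), and the robot is clear.

```bash
python3 -c "
from plant import robot;print(robot.finish_job())"
```

```text
the job is handed in; nothing more can be done
None
```

The job is handed in at about 18 s: the plate measured flat over the pin (ring about 67 mm ahead of it), the strobe was turned to its stop and upright (mid-point about 17.1 mm above the rim), and the gripper was clear; no verdict was returned.

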